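Clamp the pouch reel with its wing nut and cam lever

ROBOT

A 7-joint arm with a two-finger parallel gripper is mounted at the origin on the work surface. World frame = base frame: x ahead of the robot, y to its left, z up, the work surface at z = 0. Lengths are in m, angles in degrees, forces in N, time in s.
With the tool pointing down it reaches from about 0.425 to 0.875 m from the base axis. Payload 4.7 kg.
Tool frame: the origin (TCP) lies midway between the tips of the shut fingers; the grasp point (between the pads) lies 19 mm behind it (env.tcp_to_grasp is the distance from the TCP to the grasp point, in m); z points along the fingers, x is the direction in which the jaws open and shut, and the axes are right-handed (so a half turn about z gives the same grasp; the last joint's range is limited). The gripper opens to 87 mm and grips with 3 to 60 N. Pads are 19 mm wide; open, the fingers measure 117 mm over their backs; the gripper's body (75 mm by 190 mm) begins 51 mm behind the grasp point.
Start: joints at [71.855, 18.392, -4.016, 83.108, 1.295, 78.541, -3.26], TCP at [0.211, -0.615, 0.223] pointing down, gripper open.
Joint ranges: [-163.93, 163.93], [-17.29, 119.83], [-79.2, 71.16], [3.27, 140.29], [-89.18, 269.18], [5.43, 117.66], [-154.24, 154.24]. Speed limits (degrees/s): [147.25, 147.25, 180, 180, 180, 180, 180].

INTERFACE

Orientations are given as [roll, pitch, yaw] about the fixed x, y, z axes, in that order (R = Rz(yaw) Ry(pitch) Rx(roll)).
In Python, from cell import env, viewer gives the robot as it stands.
- The arm moves only by the shell command python3 -m pendant 'ROWS' [OPENING] [FORCE]. ROWS is JSON, a list of rows, each a list of 6 numbers: the shift along the tool's x, y, z each as a share of 0.1 m, from -1 to 1, then the turn, a rotation vector about the tool's x, y, z each as a share of 90 degrees, from -1 to 1. A call has exactly 8 rows; each row is the pose to reach, as a shift and turn from the pose commanded when the call began, along the tool's axes at that moment; what a row does not reach only later rows make up. A row lasts 1/8 s, in which the tool goes at most 62.5 mm and 10.7 degrees, less where a joint would pass 70% of its speed; a pose out of reach is approached as far as the arm can. A call with a number of a shift or a turn outside -1 to 1 is refused whole. A call with a gripper value outside its range is refused whole. OPENING is the finger opening in mm, from 0 to 87, set as the call begins (- or left out, the last holds). The fingers move at their own pace and stop on an object; FORCE is the grip in N (left out, the last holds). Time passes only in rows, so rows that repeat a pose let the fingers close, or fill a call up. It gives the time, the measured TCP pose, the force and the opening at its end, in the units of the state.
- env.get_obs(): the state, without advancing time (a new reading comes with each control period).
- viewer.read_camera(name): name is "side" or "top" or "wrist"; returns a dict with "frame" (420x560x3 uint8, red, green, blue), "fx", "fy", "cx", "cy" (pixels), "k1" (the pictures are not rectified: a ray, as slopes to the right and down, at radius r is drawn at 1 + k1 r^2 times it, then the intrinsics apply), "view" (4x4, takes a point from world to camera coordinates); the wrist camera has in their place "hand_eye" (4x4, takes a point from camera to tool coordinates, whose origin is the TCP and whose axes are the tool frame's). Camera axes: x right, y down, z forward; pixel columns grow to the right and rows downward; lengths in m; the calibration is good to about 2 mm. A picture is of the moment at which its call begins: read the wrist's pose just before it. There is no depth.
- env.sign_off(): hands the job in, once; it reports no verdict.
The state is a dict: "time_s": time; "qpos": joint angles; "joint_velocities": joint speeds; "effort": joint torques, N m; "tool_pos": TCP position; "tool_rot": TCP orientation; "force": force on the tool from outside, world axes, zero at the start; "wrist_torque": the same for the moment, N m; "grip_width": finger opening in m.
Only numpy, scipy, OpenCV 4.12 (cv2) and the standard library are available. Lean on these libraries where they do the work, as an engineer would, in place of code of your own. Each camera call takes 0.05 s, during which the arm holds its last target.

TASK

The pouch reel in the cream stand is loose on its axle. Tighten the black three-winged nut on one end of the axle (clockwise as seen from that end) until the red-tipped cam lever on the other end, swung in from its open position, starts to meet firm resistance when it points straight out from the stand; then swing the lever on past that resistance until it is fully home, pointing to the robot's side of the stand, and leave it closed. Do not knock over or push around the other things on the counter.

Things in the scene. Friction and masses are not known exactly. Their poses are not given: they have to be found in the camera images.
- stand: Cream stand fixed to the counter: base 150 x 190 x 12 mm; uprights 50 wide, 14 thick, 157 mm high at y = -55 and +49 mm; between them a blue pouch reel 140 mm across, its top 190 mm above the counter. Origin: centre of the base's underside. x away from the robot, y along the axle to the nut, z up. The axle is 120 mm up. Yaw differs from run to run; the stand never moves.
- lever (a joint): Cam lever, rad, swings level: 0 fully home at its stop, 1.69 straight out (stand -y), more is open (to 2.5); starts open. Home it points to -x, 7 degrees inward. It swings almost freely (0.06 N m) and stays where left until the clamp bites; from the bite it resists by some 14 N per rad at the grip, at most about 7 N with a rightly set nut; in the last 0.12 rad it goes over centre and stays shut.
- lever_tip (a point): Outer end of the lever, 90 mm from its pivot, at mid height of the lever (120 mm above the counter). The lever is a steel bar 12 mm thick and 18 mm high, ending in a red grip 30 mm long, 14 mm thick and 24 mm high.
- nut (a joint): Three-winged nut, rad (0 to 8), grows as it is tightened; starts 0 to 1.3, always too loose. At v the marked wing points v rad up from the stand's +x (0: +x, 1.57: up, 3.14: -x); the others are at v + 2.094 and v + 4.189. Tightening moves the upper wings towards -x. Friction holds it where left; turning takes 0.55 N m: 13 N at 42 mm from the axis.
- wing_tip (a point): Outer end of the marked wing (white mark on its outer face), 50 mm from the nut's axis. Wings are 12 mm thick and 16 mm wide along the axle, on a hub 34 mm across; the next part inboard is the stand's upright, 31 mm from the wings.
- cam: Steel cam in the lever's pivot drum (drum 44 mm across, 30 mm high), hidden; it turns with the lever and bears on the clamp inside the stand's boss. Origin: on the pivot axis. With the lever home it bears with about 165 N if the bite began straight out, and about 50 N more or less for each rad of nut beyond or short of that.
- spray: Bystander: white bottle with blue cap, 68 mm across, 170 mm tall; origin under its centre.
- wipes: Bystander: white tub with green lid, 90 mm across, 140 mm tall; origin under its centre.
- cup: Bystander: steel cup, 72 mm across, 85 mm tall; origin under its centre.
- spare_core: Bystander: cardboard ring, 80 mm across, 55 mm tall; origin under its centre.
- pouch_box: Bystander: blue box, 90 x 160 x 45 mm; origin under its centre.
- tray: Bystander: steel tray, 150 x 200 x 25 mm; origin under its centre.
- mirror: Bystander: dental mirror lying flat, 170 mm long along its x, 10 mm thick; origin on the counter under its handle.
- lever_pivot (a point): The lever's vertical pivot axis, at (0, -95, 120) mm in the stand's frame. The cam's lift is 8 mm x cos(lever - 0.12): each rad of nut tightening lowers cos(lever - 0.12) at the bite by 0.3. With the nut over 2 rad too loose hardly any bite is felt as the lever swings home. Lever torque past the bite: 1.05 N m x sin(lever - 0.12) x (rise of the cosine since the bite).
- nut_centre (a point): Centre of the nut, on the axle, at (0, 95, 120) mm in the stand's frame. The screw draws the clamp up by 2.4 mm per rad. How far the nut must go differs from run to run and cannot be seen: the right value of its joint lies somewhere from 2.8 to 4.9 rad. Half a rad either way will do.

How it is judged (in metres and radians):
On the way:
1. the clamp has already bitten (cam load over 50 N) while the lever is still well short of home (over 0.8 rad) (contact force between cam and anything else above 50 N and value of joint lever above 0.8 rad), for 0.05 s.
At the end, for the whole second after the job is handed in: The lever is fully home (within 0.1 rad of its stop) and the cam bears on the clamp with 137 to 195 N, which is so when the bite began within about 10 degrees of straight out (value of joint lever below 0.1 rad and contact force between cam and anything else between 137 and 195 N); the robot touches nothing.
It fails at once if a bystander is moved by more than 30 mm (distance of any of spray, wipes, cup, spare_core, pouch_box, tray, mirror from where it was at the start of the episode above 0.03 m).
It fails at once if a standing bystander is tipped over (angle between any of spray, wipes, cup's own z axis and vertical above 0.5 rad).
It also fails if it takes over 72 s, if anything falls off the work surface, if the arm or the gripper's body presses on something with over 40 N, if the wrist force passes 120 N, or if a joint passes its speed limit or range.

## Working session

There is one attempt and no reset: what is moved stays moved. The work goes in short steps, Python scripts to look and compute and a shell command to move; the robot and the scene stay as the last step left them, time stands still between calls to the robot, and variables do not carry over. Pictures are saved under pics/ and viewed, and the job is handed in when it is done.

```bash
ls; mkdir -p pics
python3 - <<'E'
from cell import env, viewer
import cv2
print(env.get_obs())
for n in ["side","top","wrist"]:
    d=viewer.read_camera(n); cv2.imwrite(f"pics/{n}0.png",d["frame"][:,:,::-1])
    print({k:v for k,v in d.items() if k!="frame"})
E
```

```text
pics
{'time_s': 0.0, 'qpos': array([71.85608638, 18.43932563, -4.01641583, 83.17492468,  1.29679123,
       78.5418052 , -3.26078461]), 'joint_velocities': array([-0.06687919,  0.01137437,  0.08540399,  0.06948051, -0.11636364,
       -0.13773096,  0.03088246]), 'effort': array([-9.77288109e-04, -4.91284704e+01, -4.04574433e-01, -3.12533391e+01,
       -6.40514656e-02,  4.36721637e-02,  1.68771858e-04]), 'tool_pos': array([ 0.21086955, -0.61425158,  0.22145845]), 'tool_rot': array([ 1.79992708e+02,  1.10706389e-01, -7.10459311e+01]), 'force': array([ 0.20405594, -0.14100914, -0.37284718]), 'wrist_torque': array([0.00804369, 0.04212861, 0.0307394 ]), 'grip_width': 0.08705968872039407}
{'fx': 545.5458429138822, 'fy': 545.5458429138822, 'cx': 277.50888148187266, 'cy': 207.23815270597154, 'k1': 0.03992862548817483, 'view': array([[ 0.99671648, -0.08090803, -0.00318685, -0.52802972],
       [-0.05743494, -0.67870983, -0.73215722,  0.10805326],
       [ 0.05707445,  0.7299362 , -0.68112822,  1.63038974],
       [ 0.        ,  0.        ,  0.        ,  1.        ]])}
{'fx': 402.0947958378054, 'fy': 402.0947958378054, 'cx': 287.94516562202364, 'cy': 199.0855264601861, 'k1': 0.036442382188796425, 'view': array([[-0.0026368 , -0.99998545, -0.00470614, -0.04025632],
       [-0.99639292,  0.00302644, -0.08480556,  0.51391798],
       [ 0.08481857,  0.00446555, -0.99638641,  1.10065092],
       [ 0.        ,  0.        ,  0.        ,  1.        ]])}
{'fx': 355.2640977088843, 'fy': 355.2640977088843, 'cx': 276.4907411175085, 'cy': 214.61848610102174, 'k1': -0.08773385432533956, 'hand_eye': array([[ 9.99999296e-01,  5.71425673e-04, -1.03966857e-03,
        -2.94487654e-04],
       [-2.88120222e-04,  9.67096054e-01,  2.54411358e-01,
        -7.02331090e-02],
       [ 1.15083656e-03, -2.54410880e-01,  9.67095538e-01,
        -1.62156626e-01],
       [ 0.00000000e+00,  0.00000000e+00,  0.00000000e+00,
         1.00000000e+00]])}
```

View pics/side0.png

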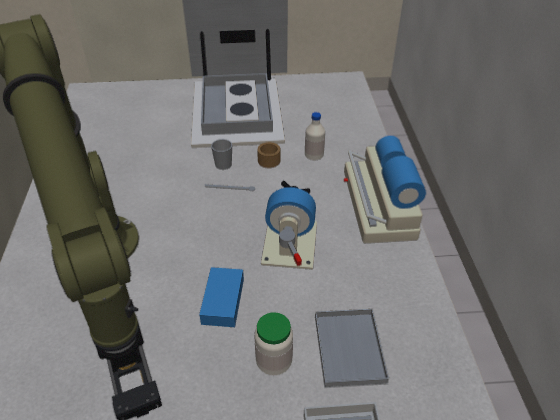

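View pics/top0.png

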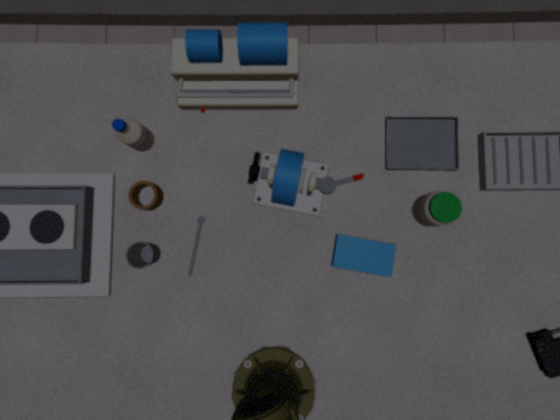

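View pics/wrist0.png

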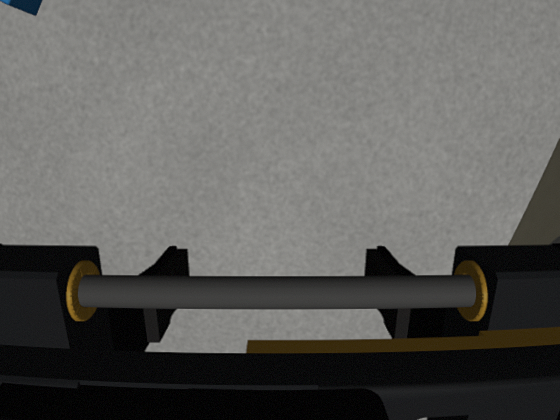

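Run:
```python
import cv2
t=cv2.imread("pics/top0.png"); s=cv2.imread("pics/side0.png")
cv2.imwrite("pics/topc.png",cv2.resize(t[130:230,230:380],None,fx=5,fy=5,interpolation=cv2.INTER_CUBIC))
cv2.imwrite("pics/sidec.png",cv2.resize(s[165:285,240:340],None,fx=5,fy=5,interpolation=cv2.INTER_CUBIC))
```

```text
(no output)
```

View pics/topc.png

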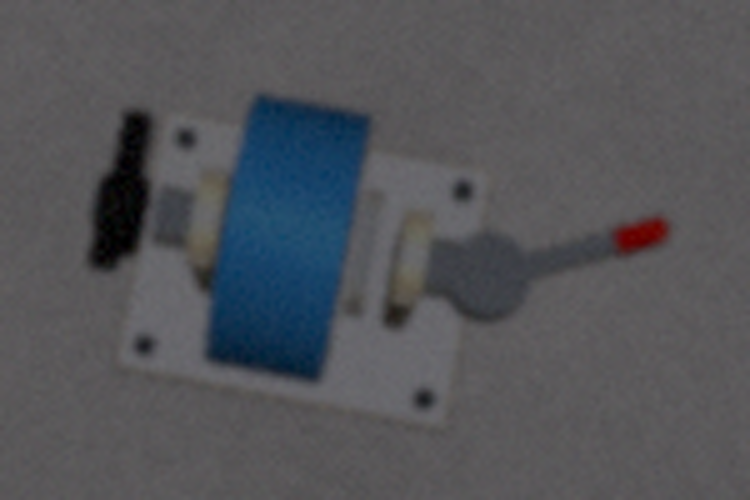

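View pics/sidec.png

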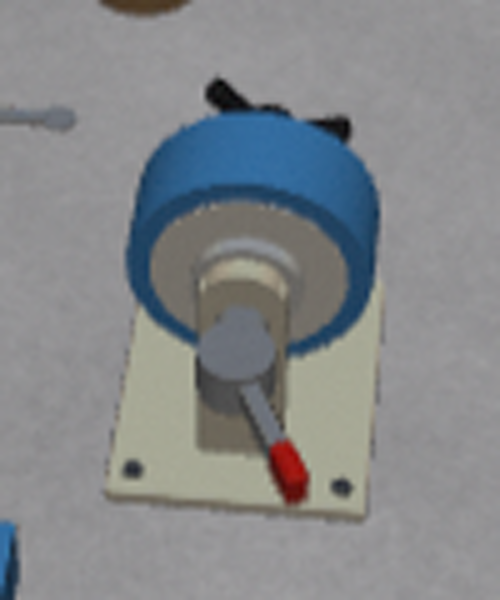

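```bash
cat > h.py <<'E'
import numpy as np, cv2, json
from scipy.optimize import least_squares
from cell import env, viewer
def proj(d,P):
    P=np.atleast_2d(P); V=d["view"]; c=P@V[:3,:3].T+V[:3,3]
    s=c[:,:2]/c[:,2:]; r2=(s**2).sum(1,keepdims=True); s=s*(1+d["k1"]*r2)
    return s*[d["fx"],d["fy"]]+[d["cx"],d["cy"]]
def wristview(d,obs):
    from scipy.spatial.transform import Rotation as R
    T=np.eye(4);T[:3,:3]=R.from_euler('xyz',obs["tool_rot"],degrees=True).as_matrix();T[:3,3]=obs["tool_pos"]
    d=dict(d); d["view"]=np.linalg.inv(T@d["hand_eye"]); return d
def S2W(p,pts):
    c,s=np.cos(p[2]),np.sin(p[2]); pts=np.atleast_2d(pts)
    return pts@np.array([[c,s,0],[-s,c,0],[0,0,1]])+[p[0],p[1],0]
E
python3 - <<'E'
from h import *
t=viewer.read_camera("top"); s=viewer.read_camera("side")
tp=[([-.075,.095,.012],(122,363)),([-.075,-.095,.012],(443,423)),([.075,-.095,.012],(487,178)),([.075,.095,.012],(165,118)),([0,-.095,.135],(487,275))]
sp=[([-.075,-.095,.012],(106,493)),([.075,-.095,.012],(368,513)),([0,-.095,.135],(237,343))]
def res(p,full=False):
    r=[]
    for d,L,o in((t,tp,(230,130)),(s,sp,(240,165))):
        P=proj(d,S2W(p,np.array([a for a,_ in L]))); Q=np.array([b for _,b in L])/5+o
        r.append((P-Q))
    return np.vstack(r).ravel()
f=least_squares(res,[.5,-.05,-.17]); p=f.x; print(p,np.degrees(p[2]),"\n",f.fun.reshape(-1,2).round(1)); np.save("p.npy",p)
# lever angle
def levtip(v,r=.09): # home -x dir inward 7deg? straight out 1.69 -> -y
    a=-np.pi/2-(1.69-v)  # v=1.69 -> -y ; decreasing v -> toward -x: angle -180+..
    return np.array([r*np.cos(a),-.095+r*np.sin(a),.12])
for v in(1.69,2,2.3,2.5): print(v,(proj(t,S2W(p,levtip(v)))[0]-[230,130])*5,(proj(s,S2W(p,levtip(v)))[0]-[240,165])*5)
for v in np.arange(0,1.4,.2):
    W=[[.05*np.cos(v+k*2.094),.095,.12+.05*np.sin(v+k*2.094)] for k in range(3)]
    print(round(v,1),((proj(t,S2W(p,W))-[230,130])*5).round().tolist(),((proj(s,S2W(p,W))-[240,165])*5).round().tolist())
E
```

```text
[ 0.55916567 -0.04917779 -0.17611671] -10.09074420437819 
 [[-1.7  1.1]
 [ 0.7  0.7]
 [ 0.7 -2.4]
 [-0.8 -1.8]
 [ 0.5 -1.2]
 [-1.4 -0.1]
 [-1.1 -0.4]
 [-1.   1.5]]
1.69 [661.20347844 302.58169878] [217.20882069 495.59938653]
2 [661.38421183 248.4151818 ] [270.83262493 493.05724663]
2.3 [645.71577098 198.34679656] [318.78427892 478.97965011]
2.5 [627.29786896 168.49221617] [346.18865318 463.97776323]
0.0 [[138.0, 114.0], [103.0, 245.0], [119.0, 267.0]] [[343.0, 144.0], [217.0, 80.0], [216.0, 190.0]]
0.2 [[136.0, 112.0], [102.0, 263.0], [123.0, 252.0]] [[342.0, 131.0], [203.0, 87.0], [231.0, 196.0]]
0.4 [[133.0, 114.0], [101.0, 278.0], [127.0, 234.0]] [[337.0, 118.0], [191.0, 96.0], [247.0, 200.0]]
0.6 [[130.0, 120.0], [100.0, 290.0], [130.0, 216.0]] [[330.0, 107.0], [182.0, 106.0], [263.0, 201.0]]
0.8 [[127.0, 129.0], [101.0, 299.0], [133.0, 198.0]] [[319.0, 96.0], [177.0, 118.0], [280.0, 200.0]]
1.0 [[123.0, 142.0], [102.0, 304.0], [135.0, 180.0]] [[306.0, 87.0], [174.0, 130.0], [295.0, 196.0]]
1.2 [[119.0, 158.0], [105.0, 305.0], [137.0, 163.0]] [[291.0, 80.0], [175.0, 143.0], [309.0, 190.0]]
```

```bash
cat > ov.py <<'E'
from h import *
def overlay(d,p,lv,nv,im,o,k):
    def L(pts,c,closed=True):
        q=((proj(d,S2W(p,np.array(pts)))-o+.5)*k-.5)
        cv2.polylines(im,[np.round(q).astype(int)],closed,c,1)
    L([[x*.075,y*.095,.012] for x,y in((-1,-1),(-1,1),(1,1),(1,-1))],(0,255,0))
    th=np.linspace(0,6.28,60)
    L([[.022*np.cos(a),-.095+.022*np.sin(a),.135] for a in th],(255,255,0))
    for y in (-.025,.025): pass
    L([[.025,y,.157] for y in (-.062,-.048)],(255,0,255));L([[.07*np.cos(a),-.03,.12+.07*np.sin(a)] for a in th],(0,128,255))
    a=-np.pi/2-(1.69-lv); L([[0,-.095,.12],[.09*np.cos(a),-.095+.09*np.sin(a),.12]],(0,255,255))
    for j in range(3):
        b=nv+j*2.0944; L([[0,.095,.12],[.05*np.cos(b),.095,.12+.05*np.sin(b)]],(255,255,255) if j==0 else (200,100,255))
E
python3 - <<'E'
from ov import *
p=np.load("p.npy")
for n,o,w in(("top",(230,130),(150,100)),("side",(240,165),(100,120))):
    d=viewer.read_camera(n); im=d["frame"][o[1]:o[1]+w[1],o[0]:o[0]+w[0],::-1]
    im=np.ascontiguousarray(cv2.resize(im,None,fx=5,fy=5,interpolation=cv2.INTER_CUBIC)); im=cv2.convertScaleAbs(im,alpha=1.5)
    overlay(d,p,2.1,.3,im,np.array(o),5); cv2.imwrite(f"pics/ov_{n}.png",im)
E
```

```text
(no output)
```

View pics/ov_top.png

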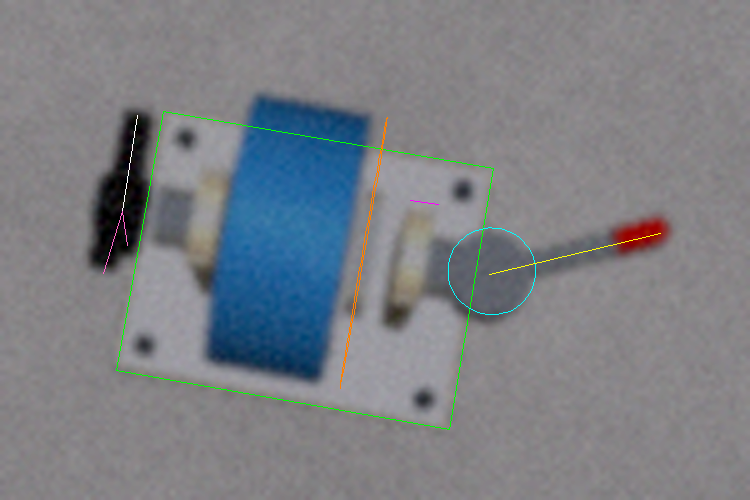

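View pics/ov_side.png

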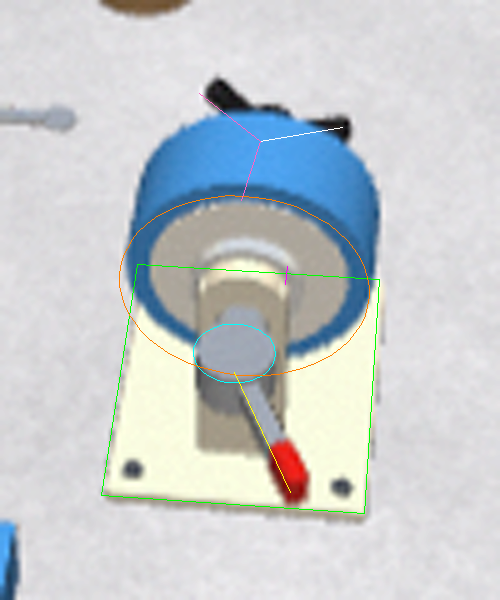

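```bash
cat > go.py <<'E'
# usage: go.py sx sy z yawdeg_rel  -> TCP target in stand frame (m), yaw relative stand
import sys
from h import *
from scipy.spatial.transform import Rotation as R
p=np.load("p.npy"); o=env.get_obs()
tgt=S2W(p,[float(a) for a in sys.argv[1:4]])[0]; yaw=np.degrees(p[2])+float(sys.argv[4])
Rc=R.from_euler('xyz',o["tool_rot"],degrees=True); Rt=R.from_euler('xyz',[180,0,yaw],degrees=True)
print("tgt",tgt.round(4),"shares",(Rc.inv().apply(tgt-o["tool_pos"])/.1).round(3),"turn",((Rc.inv()*Rt).as_rotvec()/(np.pi/2)).round(3))
E
cat > st.py <<'E'
from h import *
p=np.load("p.npy"); o=env.get_obs(); q=o["tool_pos"]; c,s=np.cos(p[2]),np.sin(p[2]); d=q[:2]-p[:2]
print("t",round(o["time_s"],2),"stand",np.round([c*d[0]+s*d[1],-s*d[0]+c*d[1],q[2]],4),"rot",o["tool_rot"].round(1),"F(stand)",np.round([c*o["force"][0]+s*o["force"][1],-s*o["force"][0]+c*o["force"][1],o["force"][2]],1),"g",round(o["grip_width"],3))
E
python3 go.py .035 .096 .26 0; python3 st.py
```

```text
tgt [0.6104 0.0392 0.26  ] shares [-4.887 -5.901 -0.375] turn [-0.     0.    -0.677]
t 0.35 stand [-0.2436 -0.6177  0.2223] rot [180.   0. -71.] F(stand) [-0.3  0.7  0.2] g 0.087
```

```bash
A='[[-0.12,-0.13,-0.1,0,0,0],[-0.24,-0.25,-0.2,0,0,0],[-0.36,-0.38,-0.3,0,0,0],[-0.48,-0.5,-0.38,0,0,0],[-0.6,-0.63,-0.38,0,0,0],[-0.7,-0.75,-0.38,0,0,0],[-0.8,-0.88,-0.38,0,0,0],[-0.85,-1,-0.38,0,0,0]]' ; echo skip
python3 -m pendant '[[-0.12,-0.13,-0.1,0,0,0],[-0.24,-0.25,-0.2,0,0,0],[-0.36,-0.38,-0.3,0,0,0],[-0.48,-0.5,-0.38,0,0,0],[-0.6,-0.63,-0.38,0,0,0],[-0.7,-0.75,-0.38,0,0,0],[-0.8,-0.88,-0.38,0,0,0],[-0.85,-1,-0.38,0,0,0]]'
python3 st.py; python3 go.py .035 .096 .26 0
```

```text
skip
time_s: 1.35
tool_pos: [0.2787, -0.5009, 0.2603]
tool_rot: [180.0, 0.0, -71.0]
force: [-0.3, 0.1, 0.4]
grip_width: 0.0872
t 1.35 stand [-0.197  -0.4939  0.2603] rot [180.   0. -71.] F(stand) [-0.3  0.   0.4] g 0.087
tgt [0.6104 0.0392 0.26  ] shares [-4.029e+00 -4.893e+00  4.000e-03] turn [-0.     0.    -0.677]
```

Tracks well. Continue (typing each literally).

```bash
python3 -m pendant '[[-0.1,-0.13,0,0,0,0],[-0.2,-0.25,0,0,0,0],[-0.3,-0.38,0,0,0,0],[-0.4,-0.5,0,0,0,0],[-0.5,-0.63,0,0,0,0],[-0.6,-0.75,0,0,0,0],[-0.7,-0.88,0,0,0,0],[-0.8,-1,0,0,0,0]]' >/dev/null
python3 -m pendant '[[-0.1,-0.13,0,0,0,0],[-0.2,-0.25,0,0,0,0],[-0.3,-0.38,0,0,0,0],[-0.4,-0.5,0,0,0,0],[-0.5,-0.63,0,0,0,0],[-0.6,-0.75,0,0,0,0],[-0.7,-0.88,0,0,0,0],[-0.8,-1,0,0,0,0]]' >/dev/null
python3 -m pendant '[[-0.1,-0.13,0,0,0,0],[-0.2,-0.25,0,0,0,0],[-0.3,-0.38,0,0,0,0],[-0.4,-0.5,0,0,0,0],[-0.5,-0.63,0,0,0,0],[-0.6,-0.75,0,0,0,0],[-0.7,-0.88,0,0,0,0],[-0.8,-1,0,0,0,0]]' >/dev/null
python3 -m pendant '[[-0.1,-0.13,0,0,0,0],[-0.2,-0.25,0,0,0,0],[-0.3,-0.38,0,0,0,0],[-0.4,-0.5,0,0,0,0],[-0.5,-0.63,0,0,0,-0.1],[-0.6,-0.75,0,0,0,-0.2],[-0.7,-0.88,0,0,0,-0.3],[-0.8,-1,0,0,0,-0.4]]' >/dev/null
python3 st.py; python3 go.py .035 .096 .26 0
```

```text
t 5.35 stand [-0.0027 -0.02    0.2605] rot [-180.     0.   -34.7] F(stand) [0.6 0.7 0.7] g 0.087
tgt [0.6104 0.0392 0.26  ] shares [-0.141 -1.211  0.005] turn [-0.     0.    -0.274]
```

```bash
python3 -m pendant '[[-0.02,-0.13,0,0,0,-0.05],[-0.04,-0.25,0,0,0,-0.1],[-0.06,-0.38,0,0,0,-0.14],[-0.08,-0.5,0,0,0,-0.18],[-0.1,-0.63,0,0,0,-0.22],[-0.11,-0.75,0,0,0,-0.25],[-0.12,-0.88,0,0,0,-0.274],[-0.14,-1,0,0,0,-0.274]]' >/dev/null
python3 st.py; python3 go.py .035 .096 .26 0
python3 - <<'E'
from ov import *
p=np.load("p.npy")
o=env.get_obs();d=wristview(viewer.read_camera("wrist"),o); im=np.ascontiguousarray(d["frame"][:,:,::-1]);cv2.imwrite("pics/w1.png",im)
overlay(d,p,2.1,.25,im,np.array([0,0]),1);cv2.imwrite("pics/w1o.png",im)
d=viewer.read_camera("side"); cv2.imwrite("pics/s1.png",cv2.resize(d["frame"][150:290,200:400,::-1],None,fx=4,fy=4))
E
```

```text
t 6.35 stand [0.0267 0.0763 0.2605] rot [-180.     0.   -10.4] F(stand) [ 0.3 -0.  -0.1] g 0.087
tgt [0.6104 0.0392 0.26  ] shares [ 0.082 -0.197  0.005] turn [-0.     0.    -0.003]
```

View pics/w1o.png

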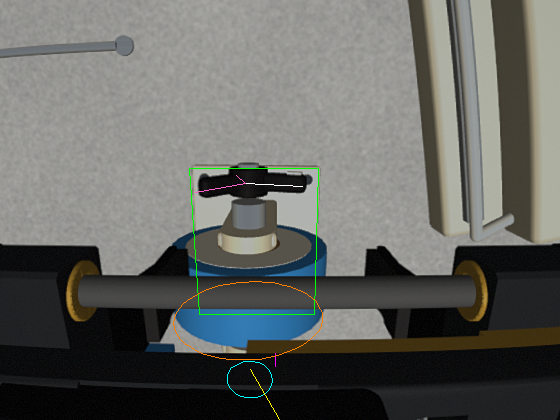

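View pics/s1.png

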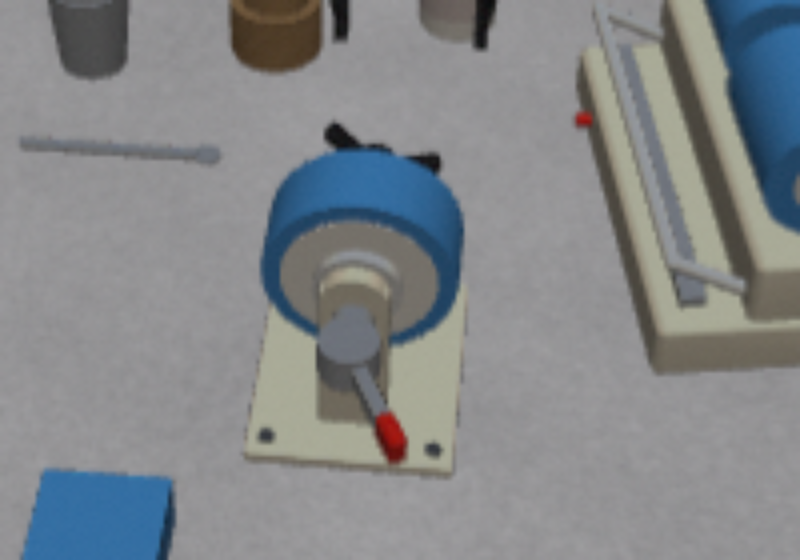

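Run:
```python
import cv2
im=cv2.imread("pics/w1.png")[140:300,160:340]; cv2.imwrite("pics/w1c.png",cv2.convertScaleAbs(cv2.resize(im,None,fx=4,fy=4,interpolation=cv2.INTER_CUBIC),alpha=1.6))
```

```text
(no output)
```

View pics/w1c.png

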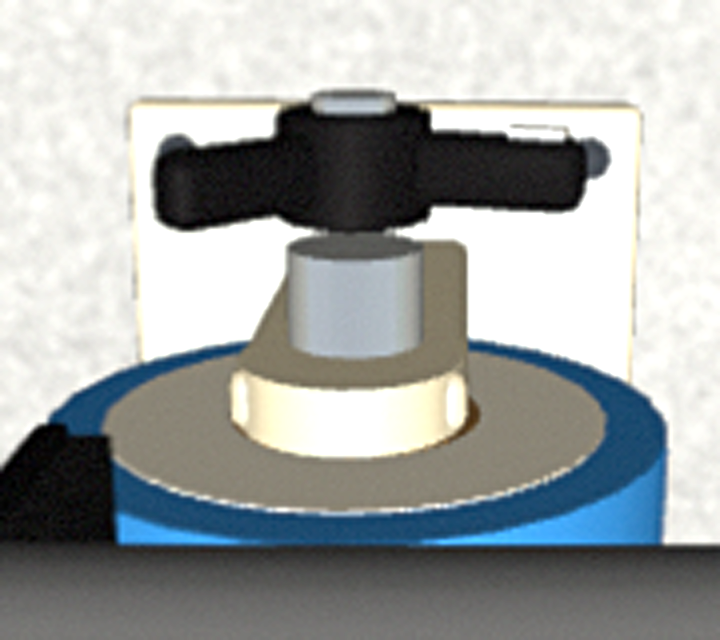

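```bash
python3 - <<'E'
from h import *
t=viewer.read_camera("top"); s=viewer.read_camera("side"); o=env.get_obs(); w=wristview(viewer.read_camera("wrist"),o)
tp=[([-.075,.095,.012],(120,366)),([-.075,-.095,.012],(446,426)),([.075,-.095,.012],(490,175)),([.075,.095,.012],(163,115)),([0,-.095,.135],(487,275))]
sp=[([-.075,-.095,.012],(104,495)),([.075,-.095,.012],(370,513)),([0,-.095,.135],(237,343))]
wp=[([-.075,.095,.012],(133,103)),([.075,.095,.012],(637,107)),([0,.095,.12],(353,165))]
def res(q):
    p=q[:3]; v=q[3]; r=[]
    for d,L,oo,k,wt in((t,tp,(230,130),5,1),(s,sp,(240,165),5,1),(w,wp,(160,140),4,.6)):
        P=proj(d,S2W(p,np.array([a for a,_ in L]))); Q=np.array([b for _,b in L])/k+oo
        r+=list(((P-Q)*wt).ravel())
    for k,px in((0,(583,175)),(1,(158,188))):
        b=v+k*2.0944
        P=proj(w,S2W(p,[.05*np.cos(b),.095,.12+.05*np.sin(b)]))[0]; r+=list((P-np.array(px)/4-(160,140))*[1,.3]*.6)
    return np.array(r)
f=least_squares(res,[.56,-.05,-.17,.25]); print(f.x,np.degrees(f.x[2]),"\n",f.fun.reshape(-1,2).round(1)); np.save("p.npy",f.x[:3])
E
python3 st.py; python3 go.py .035 .096 .2 0
```

```text
[ 0.56053399 -0.04888563 -0.18584098  0.22322821] -10.647904064579448 
 [[-1.6 -0.4]
 [-0.3 -0.1]
 [ 0.2 -1.9]
 [-0.2 -1.9]
 [ 0.3 -1.4]
 [-0.8 -0.8]
 [-1.4 -0.3]
 [-0.9  1.4]
 [-1.5  0.5]
 [ 0.5  0.2]
 [-0.3  0.4]
 [-0.2  0.1]
 [ 0.   0.5]]
t 6.6 stand [0.0244 0.0749 0.2605] rot [180.    0.  -10.4] F(stand) [1.1 0.3 0.2] g 0.087
tgt [0.6127 0.039  0.2   ] shares [ 0.107 -0.211  0.605] turn [0.    0.    0.003]
```

```bash
python3 -m pendant '[[0.07,-0.1,0.1,0,0,0.003],[0.14,-0.21,0.2,0,0,0.003],[0.14,-0.21,0.35,0,0,0.003],[0.14,-0.21,0.5,0,0,0.003],[0.14,-0.21,0.65,0,0,0.003],[0.14,-0.21,0.8,0,0,0.003],[0.14,-0.21,0.9,0,0,0.003],[0.14,-0.21,0.95,0,0,0.003]]' >/dev/null
python3 st.py
```

```text
t 7.6 stand [0.0381 0.0961 0.1648] rot [180.    0.  -10.7] F(stand) [ 0.2 -0.4  0.8] g 0.087
```

```bash
python3 -m pendant '[[-0.04,0,0.1,0,0,0],[-0.1,0,0.14,0,0,0],[-0.15,0,0.18,0,0,0],[-0.19,0,0.23,0,0,0],[-0.23,0,0.28,0,0,0],[-0.25,0,0.34,0,0,0],[-0.26,0,0.39,0,0,0],[-0.26,0,0.43,0,0,0]]' >/dev/null
python3 st.py
python3 -m pendant '[[0,0,0.03,0,0,0],[0,0,0.06,0,0,0],[0,0,0.09,0,0,0],[0,0,0.12,0,0,0],[0,0,0.12,0,0,0],[0,0,0.12,0,0,0],[0,0,0.12,0,0,0],[0,0,0.12,0,0,0]]' >/dev/null
python3 st.py
python3 - <<'E'
from ov import *
p=np.load("p.npy")
o=env.get_obs();d=wristview(viewer.read_camera("wrist"),o); im=np.ascontiguousarray(d["frame"][:,:,::-1]);
overlay(d,p,2.1,1.5,im,np.array([0,0]),1);cv2.imwrite("pics/w2o.png",im)
d=viewer.read_camera("side"); cv2.imwrite("pics/s2.png",cv2.resize(d["frame"][150:290,200:400,::-1],None,fx=4,fy=4))
E
```

```text
t 8.6 stand [0.0136 0.0964 0.1263] rot [180.   -0.2 -10.7] F(stand) [-3.5 -2.2 16.7] g 0.087
t 9.6 stand [0.0136 0.0965 0.114 ] rot [180.   -0.2 -10.7] F(stand) [-0.3 -2.4 13.9] g 0.087
```

View pics/w2o.png

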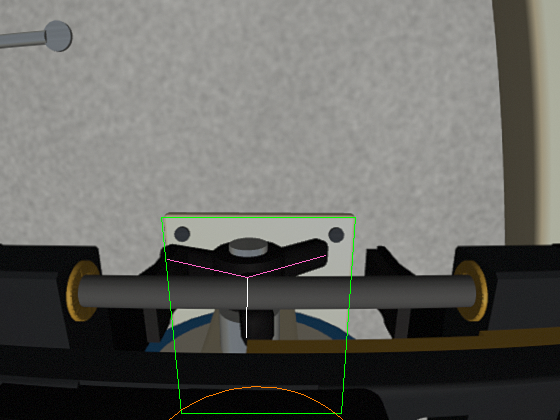

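View pics/s2.png

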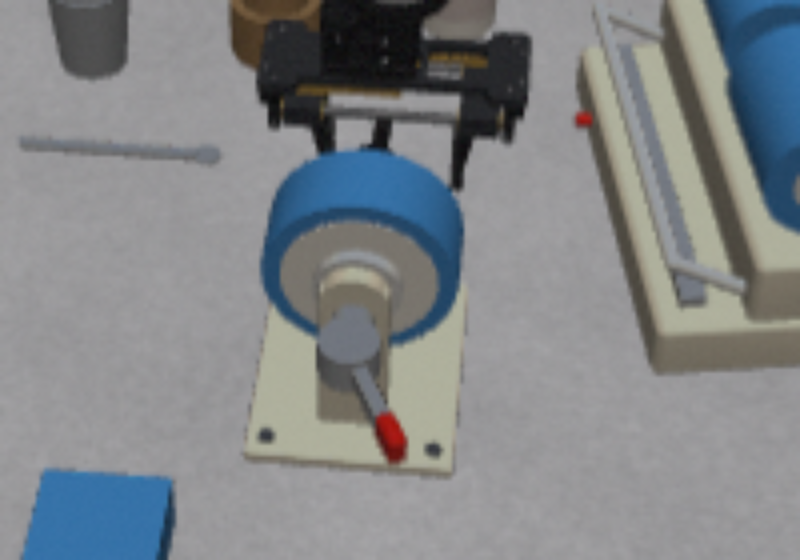

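```bash
python3 -m pendant '[[0,0,-0.35,0,0,0],[0,0,-0.7,0,0,0],[0,0,-0.72,0,0,0],[0.3,0,-0.72,0,0,0],[0.62,0,-0.72,0,0,0],[0.62,0,-0.72,0,0,0],[0.62,0,-0.6,0,0,0],[0.62,0,-0.46,0,0,0]]' >/dev/null
python3 st.py
python3 - <<'E'
from ov import *
p=np.load("p.npy")
o=env.get_obs();d=wristview(viewer.read_camera("wrist"),o); im=np.ascontiguousarray(d["frame"][:,:,::-1]);
overlay(d,p,2.1,1.43,im,np.array([0,0]),1);cv2.imwrite("pics/w3o.png",im)
E
```

```text
t 10.7 stand [0.0732 0.0966 0.1554] rot [180.    0.  -10.6] F(stand) [-0.3 -1.  -0.8] g 0.087
```

View pics/w3o.png

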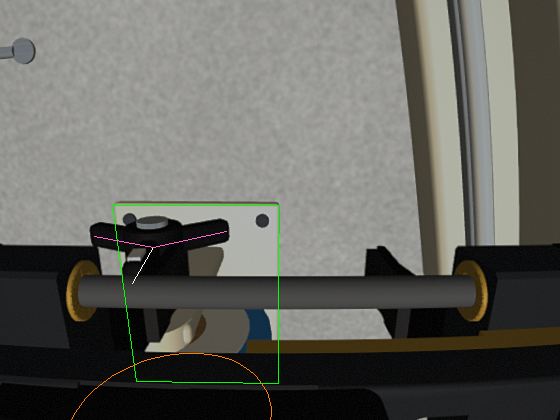

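```bash
python3 -m pendant '[[-0.09,0,-0.03,0,0,0],[-0.2,0,-0.05,0,0,0],[-0.31,0,-0.04,0,0,0],[-0.41,0,0.01,0,0,0],[-0.5,0,0.08,0,0,0],[-0.58,0,0.18,0,0,0],[-0.61,0,0.25,0,0,0],[-0.61,0,0.3,0,0,0]]' >/dev/null
python3 st.py
python3 -m pendant '[[0,0,0.01,0,0,0],[0,0,0.01,0,0,0],[0,0,-0.3,0,0,0],[0,0,-0.6,0,0,0],[0,0.3,-0.9,0,0,0],[0,0.5,-1,0,0,0],[0,0.8,-1,0,0,0],[0,1,-1,0,0,0]]' >/dev/null
python3 st.py
python3 - <<'E'
from ov import *
p=np.load("p.npy")
o=env.get_obs();d=wristview(viewer.read_camera("wrist"),o); im=np.ascontiguousarray(d["frame"][:,:,::-1]);
cv2.imwrite("pics/w4.png",im)
overlay(d,p,2.1,3.2,im,np.array([0,0]),1);cv2.imwrite("pics/w4o.png",im)
E
```

```text
t 11.75 stand [0.013  0.0966 0.1307] rot [ 1.799e+02 -1.000e-01 -1.070e+01] F(stand) [-6.4 -2.1 17.4] g 0.087
t 12.75 stand [ 0.0129 -0.005   0.2276] rot [ 1.799e+02 -1.000e-01 -1.070e+01] F(stand) [ 0.4 -0.4 -0.2] g 0.087
```

View pics/w4o.png

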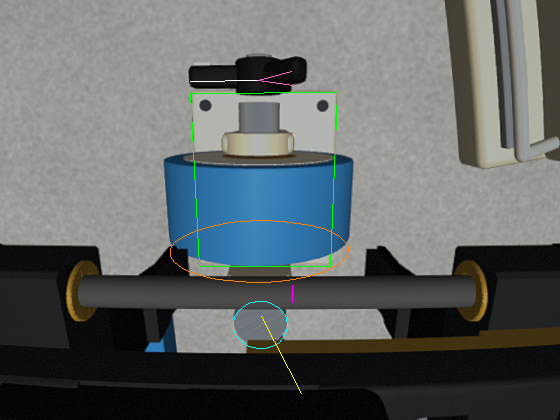

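```bash
python3 -m pendant '[[0.05,0.13,0,0,0,0],[0.1,0.25,0,0,0,0],[0.15,0.38,0,0,0,0],[0.2,0.5,0,0,0,0],[0.25,0.63,0,0,0,0],[0.3,0.75,0,0,0,0],[0.35,0.88,0,0,0,0],[0.4,1,0.1,0,0,0]]' 0 20 >/dev/null
python3 -m pendant '[[0.05,0.13,0.05,0,0,0],[0.1,0.25,0.15,0,0,0],[0.15,0.38,0.3,0,0,0],[0.22,0.5,0.45,0,0,0],[0.22,0.5,0.6,0,0,0],[0.22,0.5,0.8,0,0,0],[0.22,0.5,1,0,0,0],[0.22,0.5,1,0,0,0]]' >/dev/null
python3 st.py
python3 - <<'E'
from ov import *
p=np.load("p.npy")
o=env.get_obs();d=wristview(viewer.read_camera("wrist"),o); im=np.ascontiguousarray(d["frame"][:,:,::-1]);
overlay(d,p,2.1,3.15,im,np.array([0,0]),1);cv2.imwrite("pics/w5o.png",im)
d=viewer.read_camera("side"); cv2.imwrite("pics/s5.png",cv2.resize(d["frame"][150:290,200:400,::-1],None,fx=4,fy=4))
d=viewer.read_camera("top"); o=(210,110);im=np.ascontiguousarray(cv2.resize(d["frame"][110:240,210:390,::-1],None,fx=4,fy=4));overlay(d,p,2.1,3.15,im,np.array(o),4);cv2.imwrite("pics/t5.png",im)
E
```

```text
t 14.8 stand [ 0.0736 -0.1531  0.1141] rot [-180.     0.2  -10.6] F(stand) [0.3 0.3 0.1] g 0.001
```

View pics/s5.png

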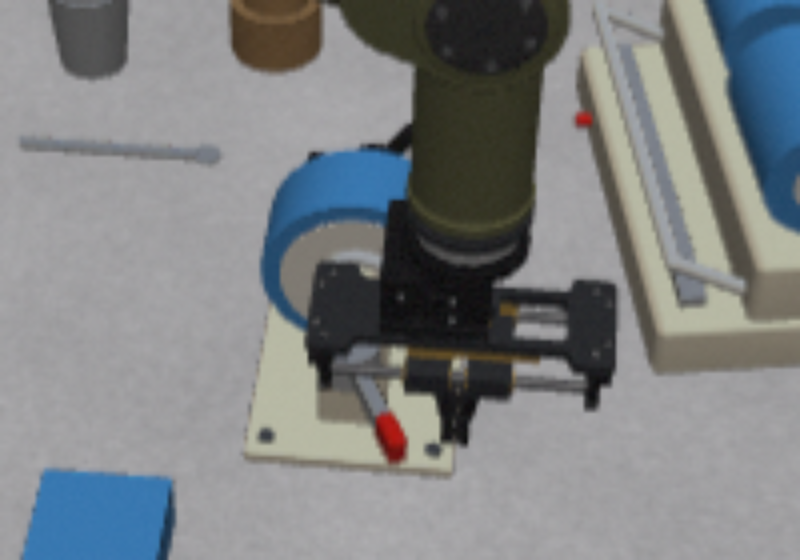

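View pics/t5.png

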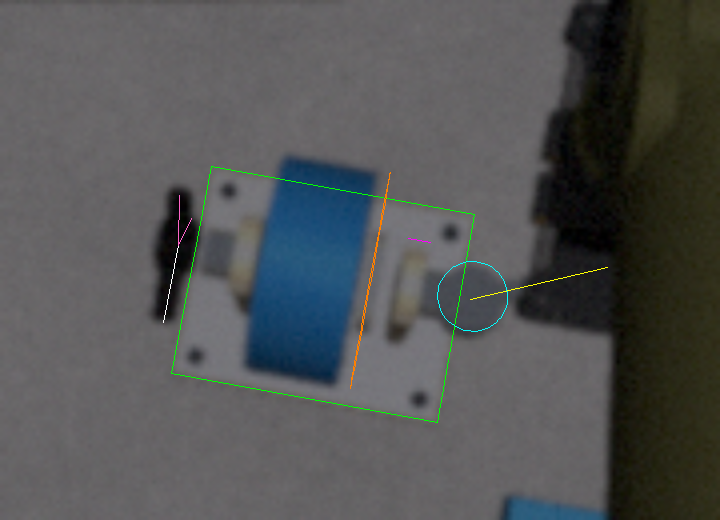

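View pics/w5o.png

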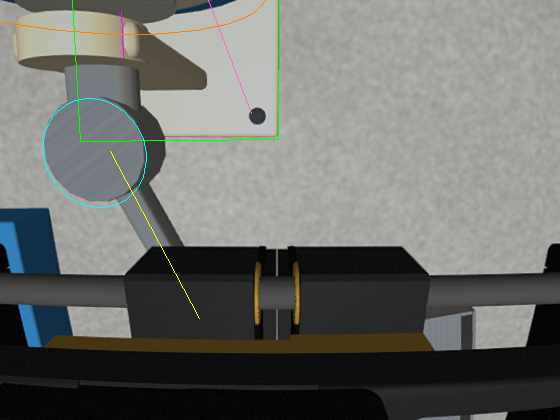

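```bash
cat > lev.py <<'E'
import sys
from h import *
def center(l,hx=.012,hy=.0095,r=.076):
    A=-np.pi/2-(1.69-l); u=np.array([np.cos(A),np.sin(A)]); m=np.array([np.sin(A),-np.cos(A)])
    return np.array([0,-.095])+r*u-(.007+hx*abs(m[0])+hy*abs(m[1]))*m
if __name__=="__main__":
    p=np.load("p.npy");o=env.get_obs();c,s=np.cos(p[2]),np.sin(p[2]);d=o["tool_pos"][:2]-p[:2]
    q=np.array([c*d[0]+s*d[1],-s*d[0]+c*d[1]])
    for l in map(float,sys.argv[1:]):
        w=center(l)-q; print(l,(center(l)*1e3).round(1),"share",(w[0]/.1).round(3),(-w[1]/.1).round(3))
E
cat > meas.py <<'E'
# average force, lever torque estimate from geometry
from h import *; from lev import center
p=np.load("p.npy");c,s=np.cos(p[2]),np.sin(p[2]);F=[];Q=[]
for i in range(5):
    o=env.get_obs();F.append(o["force"]);Q.append(o["tool_pos"]); viewer.read_camera("top")
F=np.array(F);Q=np.mean(Q,0);print("t",o["time_s"],"std",F.std(0).round(2));F=F.mean(0)
f=np.array([c*F[0]+s*F[1],-s*F[0]+c*F[1]]);d=Q[:2]-p[:2];q=np.array([c*d[0]+s*d[1],-s*d[0]+c*d[1]])
ls=np.linspace(0,2.4,481)
# angle at which the post face touches lever: solve m-distance
def g(l):
    A=-np.pi/2-(1.69-l);m=np.array([np.sin(A),-np.cos(A)]);return (np.array([0,-.095])-q)@m-(.007+.012*abs(m[0])+.0095*abs(m[1]))
G=np.array([g(l) for l in ls]); i=np.where(np.diff(np.sign(G)))[0]
print("pos",(q*1e3).round(1),"z",Q[2].round(4),"F stand",f.round(2),F[2].round(2),"l cand",ls[i].round(3))
for l in ls[i]:
    A=-np.pi/2-(1.69-l);m=np.array([np.sin(A),-np.cos(A)]);u=np.array([np.cos(A),np.sin(A)])
    r=(q-[0,-.095])@u; print("l",round(l,3),"Fn",round(-f@m,2),"Ft",round(f@u,2),"r",r.round(3),"tau_lever~ cos cb", "cos(l-.12)",np.cos(l-.12).round(3))
    for rr in(r-.008,r,r+.008): print("   cosb est",round(np.cos(l-.12)-(-f@m*rr-.06)/(1.05*np.sin(l-.12)),3), "moving-fric0:",round(np.cos(l-.12)-(-f@m*rr)/(1.05*np.sin(l-.12)),3))
E
python3 lev.py 2.1 1.9 1.7 1.6 1.5; python3 meas.py
```

```text
2.1 [  50.3 -156. ] share -0.255 0.025
1.9 [  36.1 -165. ] share -0.396 0.115
1.7 [  19.9 -170.8] share -0.559 0.173
1.6 [  12.9 -172.5] share -0.628 0.19
1.5 [   5.9 -173.5] share -0.699 0.2
t 15.15 std [0.29 0.39 0.16]
pos [  75.9 -153.6] z 0.1175 F stand [ 0.13 -0.09] 0.38 l cand [2.365]
l 2.365 Fn 0.04 Ft 0.15 r 0.093 tau_lever~ cos cb cos(l-.12) -0.624
   cosb est -0.555 moving-fric0: -0.629
   cosb est -0.556 moving-fric0: -0.629
   cosb est -0.556 moving-fric0: -0.629
```

```bash
python3 -m pendant '[[-0.12,0.01,0.05,0,0,0],[-0.25,0.03,0.05,0,0,0],[-0.4,0.11,0.05,0,0,0],[-0.48,0.15,0.05,0,0,0],[-0.56,0.17,0.05,0,0,0],[-0.63,0.19,0.05,0,0,0],[-0.7,0.2,0.05,0,0,0],[-0.7,0.2,0.05,0,0,0]]' >/dev/null
python3 meas.py; python3 lev.py 1.35 1.2 1.1 1.0 .9
python3 - <<'E'
from h import *
s=viewer.read_camera("side"); cv2.imwrite("pics/s6.png",cv2.resize(s["frame"][190:290,220:340,::-1],None,fx=5,fy=5,interpolation=cv2.INTER_CUBIC))
E
```

```text
t 16.4 std [0.56 0.3  0.06]
pos [   4.9 -173.9] z 0.1114 F stand [-0.2  -0.07] -0.04 l cand [1.485]
l 1.485 Fn -0.19 Ft 0.11 r 0.076 tau_lever~ cos cb cos(l-.12) 0.204
   cosb est 0.275 moving-fric0: 0.217
   cosb est 0.277 moving-fric0: 0.218
   cosb est 0.278 moving-fric0: 0.22
1.35 [  -5.1 -173.8] share -0.103 0.001
1.2 [ -16.3 -172.4] share -0.216 -0.012
1.1 [ -23.8 -170.5] share -0.29 -0.031
1.0 [ -31.2 -167.8] share -0.364 -0.059
0.9 [ -38.4 -164.3] share -0.436 -0.094
```

View pics/s6.png

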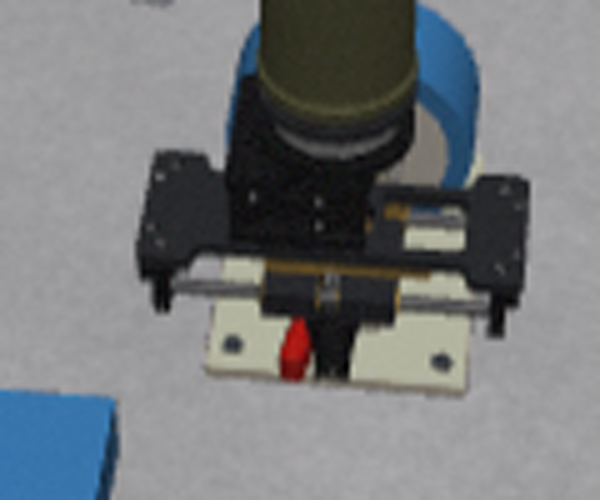

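```bash
python3 -m pendant '[[-0.05,0,0,0,0,0],[-0.1,0,0,0,0,0],[-0.16,-0.01,0,0,0,0],[-0.22,-0.01,0,0,0,0],[-0.26,-0.02,0,0,0,0],[-0.29,-0.03,0,0,0,0],[-0.29,-0.03,0,0,0,0],[-0.29,-0.03,0,0,0,0]]' >/dev/null
python3 meas.py; python3 lev.py 1.0 .9 .8
```

```text
t 17.7 std [0.47 0.63 0.58]
pos [ -24.  -170.8] z 0.1114 F stand [ 0.11 -0.27] 0.3 l cand [1.095]
l 1.095 Fn 0.24 Ft 0.16 r 0.076 tau_lever~ cos cb cos(l-.12) 0.561
   cosb est 0.611 moving-fric0: 0.542
   cosb est 0.609 moving-fric0: 0.54
   cosb est 0.607 moving-fric0: 0.538
1.0 [ -31.2 -167.8] share -0.073 -0.029
0.9 [ -38.4 -164.3] share -0.144 -0.065
0.8 [ -45.3 -159.9] share -0.213 -0.108
```

```bash
python3 -m pendant '[[-0.03,-0.01,0,0,0,0],[-0.07,-0.03,0,0,0,0],[-0.11,-0.05,0,0,0,0],[-0.144,-0.065,0,0,0,0],[-0.18,-0.085,0,0,0,0],[-0.213,-0.108,0,0,0,0],[-0.213,-0.108,0,0,0,0],[-0.213,-0.108,0,0,0,0]]' >/dev/null
python3 meas.py; python3 lev.py .7 .6 .5
python3 - <<'E'
from h import *
s=viewer.read_camera("side"); cv2.imwrite("pics/s7.png",cv2.resize(s["frame"][190:290,220:340,::-1],None,fx=5,fy=5,interpolation=cv2.INTER_CUBIC))
E
```

```text
t 18.95 std [0.61 0.39 0.41]
pos [ -45.3 -160.2] z 0.1116 F stand [ 2.43 -1.45] 1.72 l cand [0.8]
l 0.8 Fn 2.66 Ft -0.98 r 0.076 tau_lever~ cos cb cos(l-.12) 0.778
   cosb est 0.593 moving-fric0: 0.503
   cosb est 0.561 moving-fric0: 0.47
   cosb est 0.529 moving-fric0: 0.438
0.7 [ -51.7 -154.7] share -0.064 -0.055
0.6 [ -57.7 -148.7] share -0.124 -0.114
0.5 [ -63.  -142.1] share -0.177 -0.181
```

View pics/s7.png

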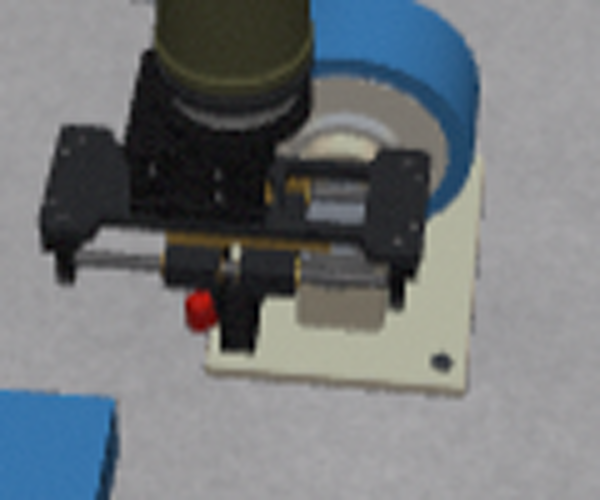

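```bash
python3 -m pendant '[[0.08,0.08,0,0,0,0],[0.08,0.08,-0.25,0,0,0],[0,0,-0.5,0,0,0],[-0.2,-0.2,-0.5,0,0,0],[-0.45,-0.4,-0.5,0,0,0],[-0.45,-0.4,-0.4,0,0,0],[-0.45,-0.4,-0.2,0,0,0],[-0.45,-0.4,0,0,0,0]]' >/dev/null
python3 st.py
python3 -m pendant '[[0.15,0.13,0,0,0,0],[0.29,0.26,0,0,0,0],[0.39,0.35,0,0,0,0],[0.48,0.42,0,0,0,0],[0.6,0.47,0,0,0,0],[0.71,0.51,0,0,0,0],[0.85,0.53,0,0,0,0],[0.95,0.54,0,0,0,0]]' >/dev/null
python3 st.py
python3 - <<'E'
from h import *
s=viewer.read_camera("side"); cv2.imwrite("pics/s8.png",cv2.resize(s["frame"][190:290,220:340,::-1],None,fx=5,fy=5,interpolation=cv2.INTER_CUBIC))
E
```

```text
t 20.05 stand [-0.0901 -0.1207  0.1103] rot [-1.80e+02  1.00e-01 -1.07e+01] F(stand) [-0.7 -0.7 -0.1] g 0.0
t 21.05 stand [ 0.0058 -0.1738  0.1115] rot [-180.     0.   -10.6] F(stand) [-2.1  0.4 -0.3] g 0.001
```

View pics/s8.png

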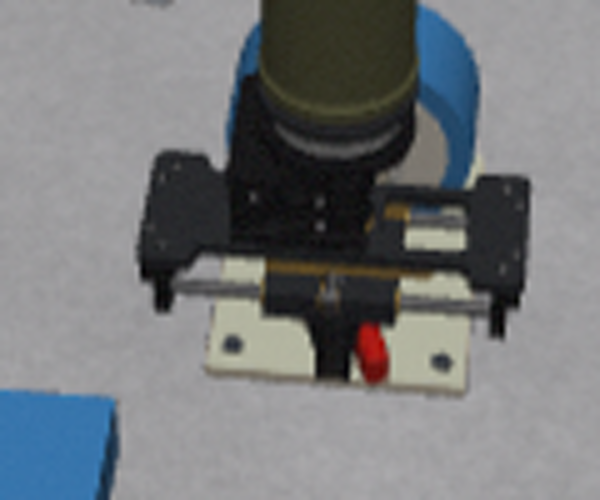

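```bash
python3 -m pendant '[[-0.05,0,-0.2,0,0,0],[-0.05,0,-0.5,0,0,0],[0,-0.1,-0.8,0,0,0],[0.08,-0.25,-1,0,0,0],[0.15,-0.4,-1,0,0,0],[0.2,-0.6,-1,0,0,0],[0.25,-0.8,-1,0,0,0],[0.3,-0.95,-1,0,0,0]]' >/dev/null
python3 -m pendant '[[0.04,-0.13,-0.05,0,0,0],[0.08,-0.25,-0.1,0,0,0],[0.12,-0.38,-0.1,0,0,0],[0.16,-0.5,-0.1,0,0,0],[0.2,-0.63,-0.1,0,0,0],[0.24,-0.75,-0.1,0,0,0],[0.28,-0.88,-0.1,0,0,0],[0.3,-1,-0.1,0,0,0]]' 87 >/dev/null
python3 st.py
```

```text
t 23.1 stand [0.0652 0.022  0.2215] rot [-180.     0.   -10.6] F(stand) [ 0.1  0.1 -0.3] g 0.072
```

```bash
python3 -m pendant '[[0.1,-0.2,0,0,0,0],[0.2,-0.4,0,0,0,0],[0.29,-0.6,0,0,0,0],[0.29,-0.745,0,0,0,0],[0.29,-0.745,0.2,0,0,0],[0.29,-0.745,0.4,0,0,0],[0.29,-0.745,0.55,0,0,0],[0.29,-0.745,0.665,0,0,0]]' >/dev/null
python3 st.py
python3 - <<'E'
from ov import *
p=np.load("p.npy")
o=env.get_obs();d=wristview(viewer.read_camera("wrist"),o); im=np.ascontiguousarray(d["frame"][:,:,::-1]);
overlay(d,p,2.1,3.12,im,np.array([0,0]),1);cv2.imwrite("pics/w9o.png",im)
d=viewer.read_camera("side"); cv2.imwrite("pics/s9.png",cv2.resize(d["frame"][150:290,200:400,::-1],None,fx=4,fy=4))
E
```

```text
t 24.1 stand [0.0936 0.0944 0.1533] rot [ 1.80e+02  1.00e-01 -1.07e+01] F(stand) [ 0.5  0.3 -0. ] g 0.087
```

View pics/w9o.png

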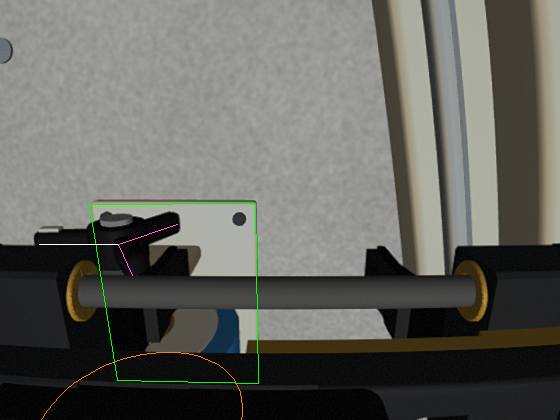

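View pics/s9.png

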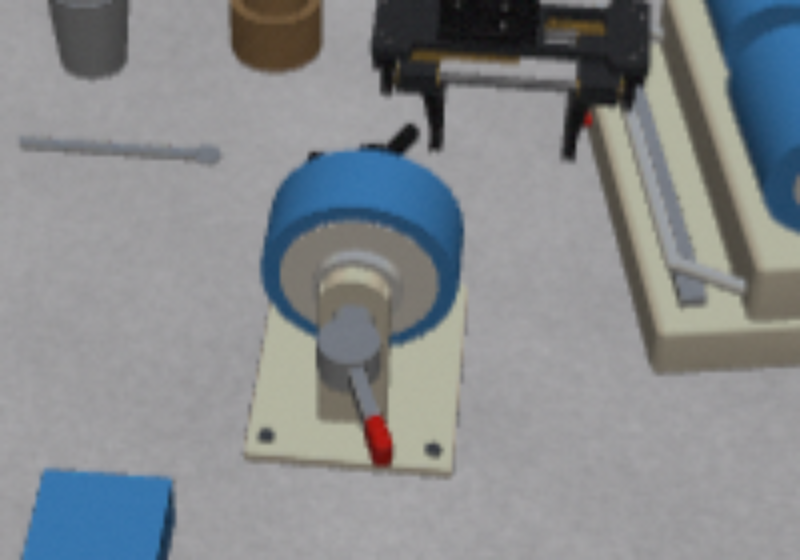

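```bash
python3 -m pendant '[[-0.16,-0.02,-0.04,0,0,0],[-0.29,-0.02,-0.07,0,0,0],[-0.4,-0.02,-0.08,0,0,0],[-0.51,-0.02,-0.06,0,0,0],[-0.61,-0.02,-0.01,0,0,0],[-0.7,-0.02,0.06,0,0,0],[-0.74,-0.02,0.095,0,0,0],[-0.74,-0.02,0.095,0,0,0]]' >/dev/null
python3 st.py
python3 -m pendant '[[0.02,0,0,0,0,0],[0.04,0,-0.3,0,0,0],[0.04,0,-0.6,0,0,0],[0,0.1,-0.8,0,0,0],[0,0.3,-0.8,0,0,0],[0,0.5,-0.8,0,0,0],[0,0.8,-0.8,0,0,0],[0,1,-0.8,0,0,0]]' >/dev/null
python3 st.py
python3 - <<'E'
from ov import *
p=np.load("p.npy")
o=env.get_obs();d=wristview(viewer.read_camera("wrist"),o); im=np.ascontiguousarray(d["frame"][20:160,170:350,::-1]);im=np.ascontiguousarray(cv2.resize(im,None,fx=4,fy=4,interpolation=cv2.INTER_CUBIC)); im=cv2.convertScaleAbs(im,alpha=1.5)
cv2.imwrite("pics/w10.png",im)
overlay(d,p,2.1,4.75,im,np.array([170,20]),4);cv2.imwrite("pics/w10o.png",im)
E
```

```text
t 25.2 stand [0.0231 0.0983 0.1512] rot [-180.    -0.6  -10.7] F(stand) [ 1.6 -1.  13.9] g 0.087
t 26.2 stand [ 0.0193 -0.0047  0.2259] rot [179.9  -0.  -10.8] F(stand) [-0.8 -0.4  0.1] g 0.087
```

View pics/w10o.png

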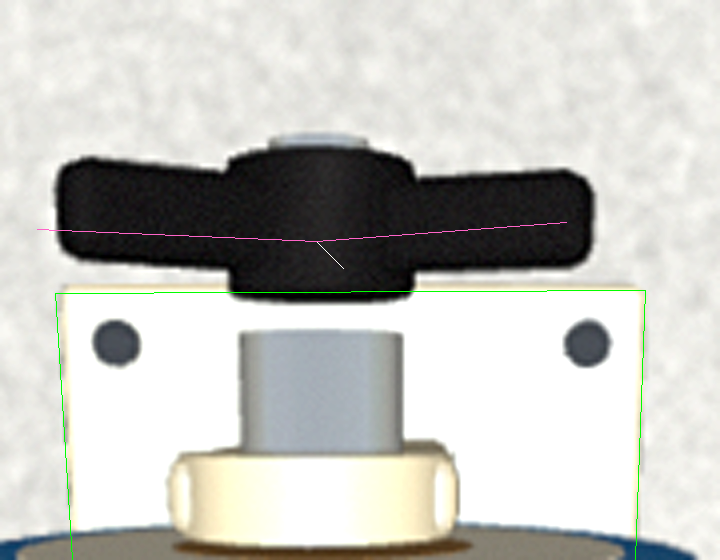

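```bash
python3 -m pendant '[[0.05,0.13,0,0,0,0],[0.1,0.25,0,0,0,0],[0.15,0.38,0,0,0,0],[0.2,0.5,0,0,0,0],[0.25,0.63,0,0,0,0],[0.3,0.75,0,0,0,0],[0.33,0.88,0.05,0,0,0],[0.35,1,0.14,0,0,0]]' 0 20 >/dev/null
python3 -m pendant '[[0.05,0.13,0.05,0,0,0],[0.1,0.25,0.15,0,0,0],[0.15,0.38,0.3,0,0,0],[0.2,0.5,0.45,0,0,0],[0.2,0.5,0.6,0,0,0],[0.2,0.5,0.8,0,0,0],[0.2,0.5,1,0,0,0],[0.2,0.5,1,0,0,0]]' >/dev/null
python3 meas.py;  python3 lev.py 2.1 1.9 1.8 1.7 1.6 1.5 1.4
```

```text
t 28.45 std [0.44 0.58 0.58]
pos [  74.7 -152. ] z 0.1112 F stand [ 0.46 -0.18] 0.38 l cand [2.365]
l 2.365 Fn 0.25 Ft 0.42 r 0.091 tau_lever~ cos cb cos(l-.12) -0.624
   cosb est -0.576 moving-fric0: -0.649
   cosb est -0.578 moving-fric0: -0.652
   cosb est -0.581 moving-fric0: -0.654
2.1 [  50.3 -156. ] share -0.254 0.038
1.9 [  36.1 -165. ] share -0.395 0.127
1.8 [  28.2 -168.3] share -0.475 0.161
1.7 [  19.9 -170.8] share -0.558 0.185
1.6 [  12.9 -172.5] share -0.627 0.202
1.5 [   5.9 -173.5] share -0.698 0.213
1.4 [  -1.4 -173.9] share -0.77 0.216
```

Push to 1.45 and measure.

```bash
python3 -m pendant '[[-0.15,0.02,0,0,0,0],[-0.3,0.06,0,0,0,0],[-0.4,0.13,0,0,0,0],[-0.48,0.16,0,0,0,0],[-0.56,0.18,0,0,0,0],[-0.63,0.2,0,0,0,0],[-0.7,0.21,0,0,0,0],[-0.73,0.21,0,0,0,0]]' >/dev/null
python3 meas.py; python3 lev.py 1.3 1.2 1.1 1.0
```

```text
t 29.7 std [0.73 0.14 0.64]
pos [   2.2 -173.1] z 0.1118 F stand [2.77 1.21] 0.16 l cand [1.445]
l 1.445 Fn 2.39 Ft -1.85 r 0.075 tau_lever~ cos cb cos(l-.12) 0.243
   cosb est 0.144 moving-fric0: 0.085
   cosb est 0.126 moving-fric0: 0.067
   cosb est 0.107 moving-fric0: 0.048
1.3 [  -8.8 -173.5] share -0.109 0.001
1.2 [ -16.3 -172.4] share -0.184 -0.011
1.1 [ -23.8 -170.5] share -0.259 -0.03
1.0 [ -31.2 -167.8] share -0.333 -0.057
```

```bash
python3 -m pendant '[[-0.04,0,0,0,0,0],[-0.08,0,0,0,0,0],[-0.11,0,0,0,0,0],[-0.15,0,0,0,0,0],[-0.18,-0.01,0,0,0,0],[-0.22,-0.02,0,0,0,0],[-0.22,-0.02,0,0,0,0],[-0.22,-0.02,0,0,0,0]]' >/dev/null
python3 meas.py
python3 lev.py 1.1 1.0 .9
```

```text
t 30.95 std [0.33 0.64 0.56]
pos [ -18. -171.] z 0.1123 F stand [7.25 1.68] -0.92 l cand [1.165]
l 1.165 Fn 5.43 Ft -5.09 r 0.075 tau_lever~ cos cb cos(l-.12) 0.502
   cosb est 0.169 moving-fric0: 0.102
   cosb est 0.121 moving-fric0: 0.055
   cosb est 0.073 moving-fric0: 0.007
1.1 [ -23.8 -170.5] share -0.058 -0.004
1.0 [ -31.2 -167.8] share -0.132 -0.032
0.9 [ -38.4 -164.3] share -0.204 -0.067
```

```bash
python3 -m pendant '[[-0.03,-0.01,0,0,0,0],[-0.06,-0.02,0,0,0,0],[-0.09,-0.03,0,0,0,0],[-0.12,-0.04,0,0,0,0],[-0.15,-0.055,0,0,0,0],[-0.18,-0.075,0,0,0,0],[-0.18,-0.075,0,0,0,0],[-0.18,-0.075,0,0,0,0]]' >/dev/null
python3 meas.py
python3 lev.py 1.1 1.0 .9 .8 .7 .6 .5 .4
python3 - <<'E'
from h import *
s=viewer.read_camera("side"); cv2.imwrite("pics/s11.png",cv2.resize(s["frame"][190:290,220:340,::-1],None,fx=5,fy=5,interpolation=cv2.INTER_CUBIC))
E
```

```text
t 32.2 std [0.33 0.57 0.41]
pos [ -34.4 -164.5] z 0.1129 F stand [10.87  0.42] -1.84 l cand [0.935]
l 0.935 Fn 7.62 Ft -7.75 r 0.074 tau_lever~ cos cb cos(l-.12) 0.686
   cosb est 0.104 moving-fric0: 0.025
   cosb est 0.024 moving-fric0: -0.054
   cosb est -0.056 moving-fric0: -0.134
1.1 [ -23.8 -170.5] share 0.106 0.06
1.0 [ -31.2 -167.8] share 0.032 0.033
0.9 [ -38.4 -164.3] share -0.04 -0.003
0.8 [ -45.3 -159.9] share -0.108 -0.047
0.7 [ -51.7 -154.7] share -0.173 -0.098
0.6 [ -57.7 -148.7] share -0.233 -0.158
0.5 [ -63.  -142.1] share -0.286 -0.225
0.4 [ -67.6 -134.8] share -0.332 -0.298
```

View pics/s11.png

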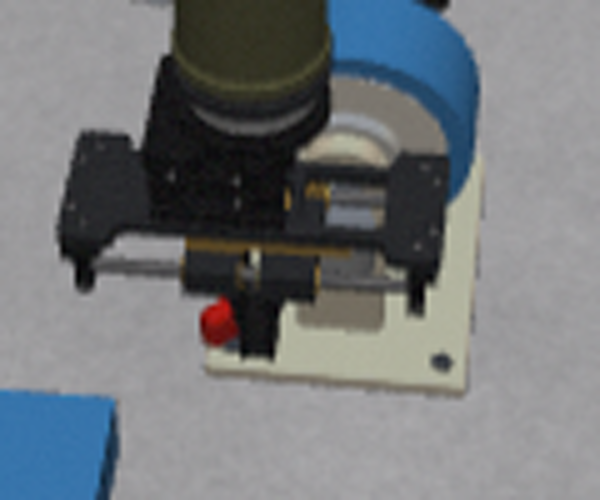

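Run:
```python
from ov import *
p=np.load("p.npy"); s=viewer.read_camera("side")
o=np.array([220,190]);im=np.ascontiguousarray(cv2.resize(s["frame"][190:290,220:340,::-1],None,fx=6,fy=6,interpolation=cv2.INTER_CUBIC))
for l,c in((.85,(0,255,0)),(.935,(0,255,255)),(1.02,(255,0,255))):
    A=-np.pi/2-(1.69-l);u=np.array([np.cos(A),np.sin(A)]);n=np.array([-u[1],u[0]])
    for z in(.108,.132):
        q=[np.append(np.array([0,-.095])+a*u+b*n,z) for a,b in((.06,-.007),(.09,-.007),(.09,.007),(.06,.007))]
        cv2.polylines(im,[np.round((proj(s,S2W(p,np.array(q)))-o+.5)*6-.5).astype(int)],True,c,1)
q=[[22e-3*np.cos(a),-.095+22e-3*np.sin(a),.135] for a in np.linspace(0,6.28,50)]
cv2.polylines(im,[np.round((proj(s,S2W(p,np.array(q)))-o+.5)*6-.5).astype(int)],True,(255,255,0),1)
cv2.imwrite("pics/s12.png",im[150:,:500])
```

```text
(no output)
```

View pics/s12.png

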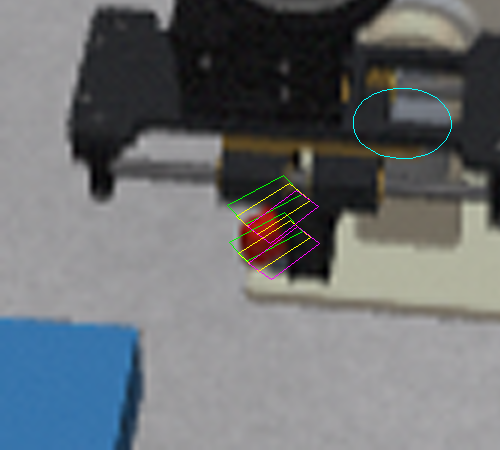

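```bash
python3 -m pendant '[[0.005,-0.005,0,0,0,0],[0.01,-0.01,0,0,0,0],[0.014,-0.014,0,0,0,0],[0.018,-0.018,0,0,0,0],[0.018,-0.018,0,0,0,0],[0.018,-0.018,0,0,0,0],[0.018,-0.018,0,0,0,0],[0.018,-0.018,0,0,0,0]]' >/dev/null
python3 meas.py
```

```text
t 33.55 std [0.27 0.44 0.43]
pos [ -34.2 -164.4] z 0.1127 F stand [ 6.48 -2.34] 0.64 l cand [0.935]
l 0.935 Fn 6.32 Ft -2.74 r 0.074 tau_lever~ cos cb cos(l-.12) 0.686
   cosb est 0.218 moving-fric0: 0.14
   cosb est 0.152 moving-fric0: 0.073
   cosb est 0.086 moving-fric0: 0.007
```

```bash
python3 lev.py .8 .65 .5 .4 .3 .2 .1 0 -.05
```

```text
0.8 [ -45.3 -159.9] share -0.11 -0.045
0.65 [ -54.8 -151.8] share -0.205 -0.126
0.5 [ -63.  -142.1] share -0.288 -0.223
0.4 [ -67.6 -134.8] share -0.334 -0.297
0.3 [ -71.4 -126.9] share -0.372 -0.375
0.2 [ -74.3 -118.5] share -0.401 -0.459
0.1 [ -76.3 -110.3] share -0.421 -0.541
0.0 [ -77.6 -103.7] share -0.434 -0.607
-0.05 [ -78.  -100.3] share -0.438 -0.641
```

```bash
python3 -m pendant '[[-0.06,-0.02,0,0,0,0],[-0.11,-0.05,0,0,0,0],[-0.16,-0.09,0,0,0,0],[-0.21,-0.13,0,0,0,0],[-0.25,-0.18,0,0,0,0],[-0.29,-0.23,0,0,0,0],[-0.33,-0.3,0,0,0,0],[-0.37,-0.38,0,0,0,0]]' >/dev/null
python3 st.py
python3 -m pendant '[[-0.02,-0.04,0,0,0,0],[-0.03,-0.08,0,0,0,0],[-0.04,-0.12,0,0,0,0],[-0.05,-0.16,0,0,0,0],[-0.06,-0.2,0,0,0,0],[-0.06,-0.23,0,0,0,0],[-0.06,-0.26,0,0,0,0],[-0.06,-0.26,0,0,0,0]]' >/dev/null
python3 meas.py
```

```text
t 34.6 stand [-0.0701 -0.1279  0.1133] rot [179.7  -0.4 -10.8] F(stand) [ 7.3 -6.6  0.5] g 0.001
t 35.8 std [0.41 0.33 0.39]
pos [ -79.7 -102.8] z 0.1117 F stand [  0.95 -10.  ] 1.92 l cand []
```

```bash
python3 -m pendant '[[0,-0.02,0,0,0,0],[0,-0.04,0,0,0,0],[0,-0.04,0,0,0,0],[0,-0.04,0,0,0,0],[0,-0.04,0,0,0,0],[0,-0.04,0,0,0,0],[0,-0.04,0,0,0,0],[0,-0.04,0,0,0,0]]' >/dev/null
python3 st.py
python3 -m pendant '[[0,0.1,0,0,0,0],[0,0.3,0,0,0,0],[0,0.5,0,0,0,0],[0,0.5,-0.3,0,0,0],[0,0.5,-0.6,0,0,0],[0,0.5,-0.9,0,0,0],[0,0.7,-1,0,0,0],[0,1,-1,0,0,0]]' >/dev/null
python3 -m pendant '[[0,0.1,0,0,0,0],[0,0.3,0,0,0,0],[0,0.5,0,0,0,0],[0,0.7,0,0,0,0],[0,0.9,-0.2,0,0,0],[0,1,-0.5,0,0,0],[0,1,-0.5,0,0,0],[0,1,-0.5,0,0,0]]' >/dev/null
python3 st.py
python3 - <<'E'
from ov import *
p=np.load("p.npy")
for n,o,w in(("top",(220,120),(160,110)),("side",(200,150),(160,140))):
    d=viewer.read_camera(n); im=np.ascontiguousarray(cv2.resize(d["frame"][o[1]:o[1]+w[1],o[0]:o[0]+w[0],::-1],None,fx=4,fy=4,interpolation=cv2.INTER_CUBIC)); im=cv2.convertScaleAbs(im,alpha=1.4)
    overlay(d,p,0,4.62,im,np.array(o),4); cv2.imwrite(f"pics/end_{n}.png",im)
    cv2.imwrite(f"pics/endfull_{n}.png",d["frame"][:,:,::-1])
E
```

```text
t 36.85 stand [-0.0797 -0.1025  0.1118] rot [179.4   0.  -11. ] F(stand) [  0.9 -17.7   1.6] g 0.0
t 38.85 stand [-0.0795 -0.294   0.2609] rot [-180.     0.   -10.7] F(stand) [ 0.2 -0.1  0.3] g 0.0
```

View pics/end_top.png

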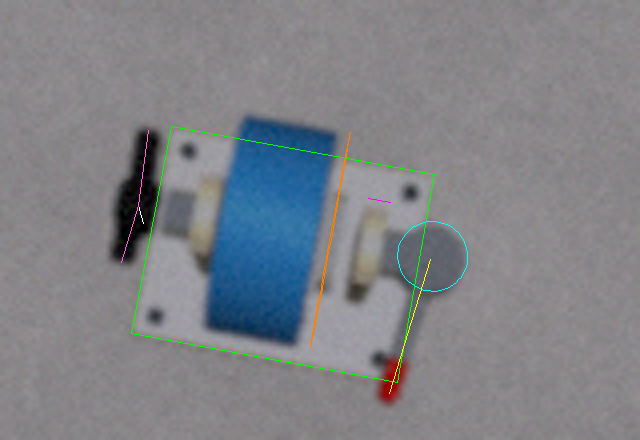

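View pics/end_side.png

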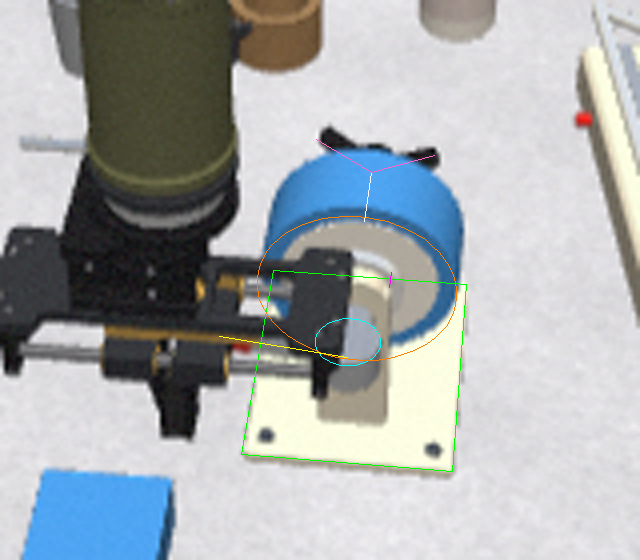

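View pics/endfull_side.png

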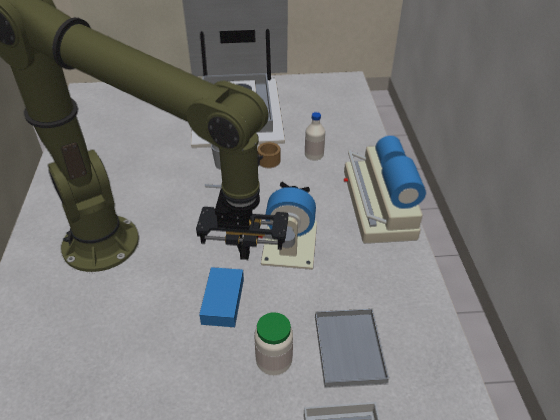

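```bash
python3 -c "
from cell import env
print(env.sign_off())"
```

```text
the job is handed in; nothing more can be done
None
```

I tightened the nut in three strokes, from about 0.22 to about 4.6 rad, then swung the lever fully home. The job was handed in with about 33 s of the 72 s left and gave no verdict. The cam load itself can't be read, so I only have an estimate of it.

- **First try:** with the nut at about 3.1 rad, the lever only began to bite at roughly 1.0 rad. I opened the lever again and tightened further.
- **Second try:** the lever began to resist close to straight out. Forces at 1.45, 1.17 and 0.94 rad put the nut between about 0.15 rad too tight and 0.4 rad too loose, most likely close to right. Half a rad either way is allowed.
- **Disagreement:** single readings differed by about 0.1 in the cosine of the bite angle. Friction between the finger and the lever was strong, so the readings are rough.
- **Final checks:** the lever rested at its stop against a 17.7 N push. It stayed home after the arm withdrew: the top view shows it within about 0.03 rad of where the stop should be. The arm was clear of everything, with forces near zero. In the last side view nothing looked moved or tipped, though the arm partly hid the cup and mirror.

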